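# Load the turning fixture and hold its key switch on

### The arm

A 7-joint arm with a two-finger parallel gripper is mounted at the origin on the work surface. World frame = base frame: x ahead of the robot, y to its left, z up, the work surface at z = 0. Lengths are in m, angles in rad, forces in N, time in s.
With the tool pointing down it reaches from about 0.4 to 0.75 m from the base axis. Payload 19.5 kg.
Tool frame: the origin (TCP) lies on the centre line of the jaws, within the pads' length; the fingertips stand 19 mm ahead of it and the grasp point (between the pads) is the TCP; z points along the fingers, y is the line along which they close (so a half turn about z gives the same grasp; the last joint's range is limited). The gripper opens to 85 mm and grips with 20 to 120 N. Pads are 22 mm wide; open, the fingers measure 114 mm over their backs; the gripper's body (76 mm by 85 mm) begins 54 mm behind the grasp point. The pads swing forward as they close: fully open they stand 13 mm farther back than shut.
Start: joints at [-1.212, 0.707, -0.028, 1.485, 0.022, 0.951, -0.075], TCP at [0.224, 0.529, 0.25] pointing down, gripper open.
Joint ranges: [-2.71, 2.71], [-0.32, 2.16], [-1.57, 1.52], [0, 2.45], [-1.46, 4.6], [0, 2.02], [-2.83, 2.83]. Speed limits (rad/s): [1.89, 1.89, 2.57, 2.57, 3.01, 3.01, 3.01].

### API

Orientations are given as a unit quaternion [x, y, z, w].
In Python, from station import * gives the robot as it stands.
- The arm moves only by the shell command python3 -m inch 'ROWS' [OPENING] [FORCE]. ROWS is JSON, a list of rows, each an object of numbers: "tx", "ty", "tz": the shift along the tool's x, y, z in mm; "rx", "ry", "rz": the turn, a rotation vector about the tool's x, y, z in degrees. In form: [{"tx": .., "ty": .., "tz": .., "rx": .., "ry": .., "rz": ..}, ...]. A call has 1 to 10 rows; each row is the pose to reach, as a shift and turn from the pose commanded when the call began, along the tool's axes at that moment; what a row does not reach only later rows make up. A row lasts 1/8 s, in which the tool goes at most 62.5 mm and 10.7 degrees, less where a joint would pass 70% of its speed; a pose out of reach is approached as far as the arm can. A call with a gripper value outside its range is refused whole. OPENING is the closure, from 0 (fully open) to 1 (shut), set as the call begins (- or left out, the last holds). The fingers move at their own pace and stop on an object; FORCE is the grip in N (left out, the last holds). Time passes only in rows, so rows that repeat a pose let the fingers close. It gives the time, the measured TCP pose, the force, the opening and the grip force at its end, in the units of the state.
- state(): the state, without advancing time (a new reading comes with each control period).
- get_image(name): name is "side" or "top" or "wrist"; returns a dict with "color" (400x640x3 uint8, blue, green, red), "z_map" (400x640 float32, m along the optical axis (not along the pixel's ray), 0 where there is no reading), "fovy" (degrees; the focal length in pixels is half the picture's height over the tangent of half this angle, whatever the lens; pixels are square), "cx", "cy" (the principal point, pixels), "extrinsics" (4x4, takes a point from world to camera coordinates). Camera axes: x right, y up, looking along -z (the intrinsics and any distortion apply to the point x, -y, -z); pixel columns grow to the right and rows downward; lengths in m; the calibration is good to about 2 mm. The wrist camera is an equidistant fisheye: a pixel r from the principal point sees the ray r / f radians off the axis. A picture is of the moment at which its call begins.
- sign_off(): hands the job in; it is judged then, once.
The state is a dict: "time": time; "joint_pos": joint angles; "qd": joint speeds; "tau": joint torques, N m; "eef_pos": TCP position; "orientation": TCP orientation; "force": force on the tool from outside, world axes, zero at the start; "torque": the same for the moment, N m; "grip_width": opening from 0.0 (shut) to 1.0 (fully open); "finger_force": force on a finger pad.
Only numpy, scipy, OpenCV 4.12 (cv2) and the standard library are available. Lean on these libraries where they do the work, as an engineer would, in place of code of your own. Each camera call takes 0.05 s, during which the arm holds its last target. There are 200 camera calls.

### The job

Take the wooden blank from its cradle, lay it on the rests of the turning fixture and slide the tailstock fully closed so that the blank is caught between both cups. Then take the key with the flat rectangular head from the key block, work it down into the key switch past its sticky pins until it is fully home, turn it a quarter turn clockwise (seen from above) and finish while still holding the key turned against its return spring. Leave everything else where it is.

Things in the scene. Friction and masses are not known exactly. Their poses are not given: they have to be found in the camera images.
- blank: the wooden blank: plain round light-wood rod, 28 mm diameter, 140 mm long, about 60 g. Origin at its centre, its y axis along the rod (both ends alike, may be rolled). It starts level in two V notches, 45 mm either side of its middle, of a low wooden cradle, axis 42 mm above the table; between the notches only the 10 mm thick cradle foot lies beneath it
- fixture: turning fixture, fixed: aluminium base 90 x 275 x 15 mm. Origin on the table under the work axis, which runs along fixture y, 60 mm up, at x = 0. Two V rests, 10 mm thick, at y = -45 and +48 mm carry the rod exactly on the axis; from y = -40 to +43 mm it is free for fingers down to the base. Head support at the -y end (top 84 mm up), tailstock at the +y end
- head_cup (a point): centre of the mouth of the head support's cup, on the work axis (fixture y = -59 mm), opening to fixture +y. The cup, like the tailstock's facing it: 34 mm inner, 46 mm outer diameter, 12 mm deep. It cannot be loaded from above: lay the rod on the rests clear of both cups; the closing tailstock pushes it along into the head cup
- seat (a point): point on the work axis (fixture y = +15 mm, 60 mm up; axes as the fixture's) where the blank's centre should be when first laid on the rests: its end is then 4 mm from the head cup's mouth and its other end at least 11 mm from the open tailstock's cup. Up to 6 mm further towards +y is fine too
- tail (a joint): position of the sliding tailstock in m: starts at 0 to 0.008 (open), grows as it slides along fixture -y towards the head, stops at 0.045 (fully closed: cup floors 142 mm apart, the blank caught in both cups). About 3 N of friction; it stays where it is left
- tail_grip (a point): on the black square post on top of the tailstock, 16 x 16 mm, sides along the fixture's x and y, from 84 to 126 mm above the table. The point is on the post's axis, 110 mm up, and moves with the tailstock (fixture y = 137 mm minus the joint value)
- key: the right key, all steel, 82 mm tall, 70 g, upright in one of three slots, 50 mm apart along its y, of a wooden block 42 mm high, its collar on the block's top. Origin at the blade tip's centre, z up. From the tip: blade 14 mm (y) x 6 mm (x), rounded end, to 26 mm; neck 6 mm round to 38; collar 22 mm round to 42; flat rectangular head 34 mm (y) x 10 mm (x) to 82. A half turn about z changes nothing
- lock: key switch, fixed: grey box 100 x 100 x 34 mm with a 60 x 60 mm turret and on it a steel plate, upper face 80 mm above the table. Origin on the table under the cylinder's axis, keyhole straight down at the plate's centre. When the key is fully home its collar rests on the plate and its tip is 42 mm above the table; only then is it free to turn
- keyhole (a point): centre of the keyhole's mouth, on the plate's upper face (axes as the lock's): a slot 9 mm (x) by 18 mm (y) with a 2.5 mm chamfer; the key enters upright, its y along the lock's y (either way round). Below the 8 mm plate the slot is 7.6 x 17.4 mm with two sprung sticky pins that give way to a downward push of about 10 to 18 N (grip firmly), a little less if the key is wiggled a few degrees
- plug (a joint): angle of the lock's cylinder in rad: 0 at rest, grows clockwise seen from above, stop at 1.6. A return spring (0.02 N m at rest, 0.13 N m at a quarter turn) turns it back when not held. The key has about 0.1 to 0.15 rad of play in it, so turn the key that much further than the cylinder should go
- round_key: a lookalike standing in the key block: same steel blade and collar, but its head is an upright round disc (32 mm across, 8 mm thick). Not the right key, leave it. Origin at the blade tip
- t_wrench: dark T-handled hex wrench standing in the key block, 7 mm round shaft, crossbar 44 mm wide at the top, 77 mm tall. Leave it. Origin at the lower end of the shaft
- offcut: light wooden offcut, 45 x 40 x 28 mm, origin at the centre of its underside. Leave it
- glue: white bottle with black cap, 56 mm wide, 140 mm tall, origin at the centre of its underside. Leave it
- brush: hand brush about 200 mm long, lying. Leave it
- collet_nut: dark steel ring, 42 mm wide, 22 mm high. Leave it
- sanding_block: cork block 65 x 110 x 30 mm. Leave it
Mind the look-alikes: they are no part of the job. Leave any blue, red or turquoise look-alike of the blank alone.

How it is judged:
By the outcome, as a careful person would: the job done as asked, in the order asked, and still so for the second after the job is handed in, while the arm keeps its last pose, push and grip.
It also fails if it takes over 72 s, if anything falls off the work surface, if the arm or the gripper's body presses on something with over 40 N, if the wrist force passes 120 N, or if a joint passes its speed limit or range.

## Working session

There is one attempt and no reset: what is moved stays moved. The work goes in short steps, Python scripts to look and compute and a shell command to move; the robot and the scene stay as the last step left them, time stands still between calls to the robot, and variables do not carry over. Pictures are saved under pics/ and viewed, at most 12 in all, crops included, and the job is handed in when it is done.

```bash
mkdir -p pics; ls
python3 - <<'E'
from station import *
import cv2, numpy as np
s=state(); print({k:np.round(v,3) for k,v in s.items()})
for n in ("side","top"):
    d=get_image(n); cv2.imwrite(f"pics/{n}0.png",d["color"]); np.savez(f"{n}0.npz",**d)
    print(n,d["fovy"],d["cx"],d["cy"],np.round(d["extrinsics"],3).tolist())
E
```

```text
pics
{'time': np.float64(0.0), 'joint_pos': array([-1.212,  0.707, -0.028,  1.485,  0.022,  0.951, -0.076]), 'qd': array([ 0.   ,  0.   , -0.   , -0.001,  0.002, -0.002,  0.001]), 'tau': array([-0.0000e+00, -8.8321e+01,  1.2350e+00, -2.3617e+01,  1.7000e-02,
        6.0000e-03, -0.0000e+00]), 'eef_pos': array([0.224, 0.529, 0.25 ]), 'orientation': array([ 0.199,  0.98 , -0.001, -0.   ]), 'force': array([ 0.031, -0.187,  0.154]), 'torque': array([-0.005,  0.049,  0.02 ]), 'finger_force': np.float64(0.0), 'grip_width': np.float64(1.004)}
side 56.15808337759739 320.3056609598501 195.77445630899956 [[0.743, -0.669, 0.002, -0.363], [0.319, 0.357, 0.878, -0.247], [-0.588, -0.652, 0.479, -0.94], [0.0, 0.0, 0.0, 1.0]]
top 51.65980932570754 322.1698524998162 195.2825966327985 [[-0.019, -1.0, -0.001, 0.009], [0.992, -0.019, 0.126, -0.512], [-0.126, 0.001, 0.992, -1.105], [0.0, 0.0, 0.0, 1.0]]
```

View pics/top0.png

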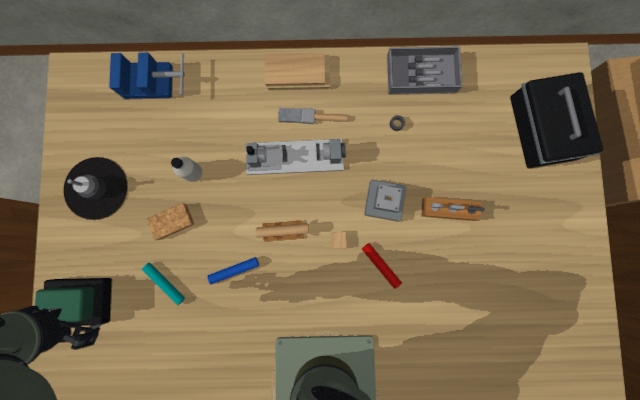

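View pics/side0.png

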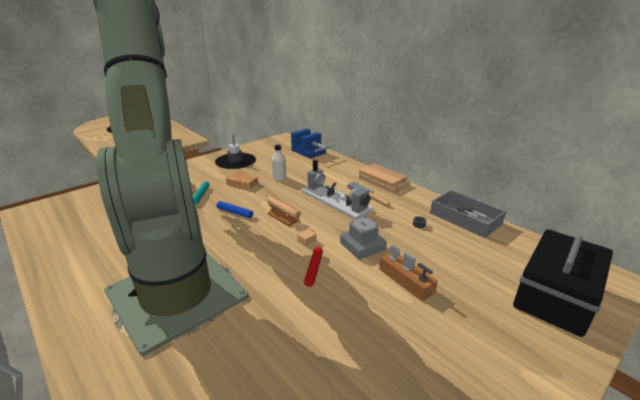

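The top view shows the blank at px (282,230) and the fixture at (295,156), with the tailstock post at (252,150) on the left. The lock is at (386,199) and the key block at (453,208). Next I'll measure all of these from the depth maps.

```bash
cat > h.py <<'E'
import cv2, numpy as np
from station import *
from scipy.spatial.transform import Rotation as R
def grab(n):
    return get_image(n)
def cloud(d, fish=False):
    h,w=d["z_map"].shape; f=h/2/np.tan(np.radians(float(d["fovy"])/2))
    v,u=np.mgrid[:h,:w]; x=(u-d["cx"])/f; y=(v-d["cy"])/f
    if fish:
        r=np.hypot(x,y)+1e-9; k=np.tan(np.minimum(r,1.5))/r; x,y=x*k,y*k
    z=d["z_map"]; p=np.stack([x*z,-y*z,-z],-1); E=np.array(d["extrinsics"])
    P=(p-E[:3,3])@E[:3,:3]; P[z==0]=np.nan
    return P
def rect(pts):   # centre, sizes, long-axis yaw(deg)
    (c,s,a)=cv2.minAreaRect((pts*1000).astype(np.float32)); 
    if s[0]<s[1]: s=(s[1],s[0]); a+=90
    return np.round(c,1),np.round(s,1),round((a+90)%180-90,1)
def tool(): 
    s=state(); return np.array(s["eef_pos"]),R.from_quat(s["orientation"])
E
cat > m1.py <<'E'
from h import *
d=dict(np.load("top0.npz")); P=cloud(d); c=d["color"].astype(int)
def sel(u0,u1,v0,v1,z0,z1,extra=None):
    m=np.zeros(P.shape[:2],bool); m[v0:v1,u0:u1]=1
    m&=(P[...,2]>z0)&(P[...,2]<z1)
    if extra is not None: m&=extra
    return P[m]
def show(n,q): print(n,len(q),rect(q[:,:2]) if len(q)>3 else '', 'z',np.round(np.percentile(q[:,2],[5,50,95]),3) if len(q) else '')
print("table z", np.nanmedian(P[300:310,120:300,2]))
show("blank",sel(245,320,212,250,.035,.07))
show("fixbase",sel(235,355,130,180,.009,.02))
show("post",sel(240,275,130,170,.095,.14))
show("tail body",sel(240,290,130,170,.07,.09))
show("head body",sel(310,350,130,170,.07,.095))
show("lock plate",sel(360,412,175,225,.072,.09))
show("lock box",sel(360,412,175,225,.027,.042))
show("blocktop",sel(415,495,190,225,.034,.048))
q=sel(415,495,190,225,.06,.12); 
for lo,hi in((415,449),(449,469),(469,495)): show("keys",sel(lo,hi,190,225,.065,.12))
d=dict(np.load("side0.npz")); P=cloud(d); print('side')
show("blank",sel(262,302,194,225,.035,.07)); show("post",sel(300,335,155,190,.1,.14)); show("plate",sel(338,390,210,260,.074,.09))
for lo,hi in((385,402),(402,415),(415,436)): show("keys",sel(lo,hi,240,290,.06,.12))
for n,b in(("side",(335,210,445,305)),("top",(355,170,500,230))):
    im=np.load(n+"0.npz")["color"][b[1]:b[3],b[0]:b[2]]; cv2.imwrite(f"pics/{n}c.png",cv2.resize(im,None,fx=5.4,fy=5.4,interpolation=3))
E
python3 m1.py
```

```text
table z 0.001510083241445795
blank 601 (array([418.4, 108.4]), array([139.8,  46.6]), -86.3) z [0.04  0.054 0.059]
fixbase 1905 (array([620.8,  69. ]), array([288.1, 107.8]), 89.5) z [0.012 0.016 0.019]
post 62 (array([623.3, 184.6]), array([16.1, 16. ]), -88.4) z [0.1   0.125 0.129]
tail body 281 (array([623.7, 175.5]), array([54.7, 47.2]), 3.3) z [0.073 0.084 0.088]
head body 390 (array([629.6, -34.7]), array([59.3, 54.7]), 88.9) z [0.074 0.084 0.088]
lock plate 514 (array([ 496.1, -174.7]), array([60.9, 60.4]), 79.3) z [0.078 0.081 0.085]
lock box 739 (array([ 496.3, -174.7]), array([100.1,  99.8]), -11.4) z [0.031 0.035 0.039]
blocktop 840 (array([ 468.4, -355. ]), array([152.2,  50.6]), 83.8) z [0.039 0.043 0.047]
keys 45 (array([ 473.5, -303.2]), array([27.9,  7.6]), 85.4) z [0.068 0.081 0.085]
keys 71 (array([ 467.8, -360.8]), array([46.9, 10.2]), 84.4) z [0.068 0.086 0.09 ]
keys 58 (array([ 463.3, -404.9]), array([40.4,  8.4]), 89.3) z [0.078 0.081 0.084]
side
blank 306 (array([413.7, 107. ]), array([140.6,  35.2]), -84.5) z [0.038 0.052 0.058]
post 43 (array([625.2, 182.1]), array([16.9, 14.3]), -80.9) z [0.101 0.116 0.129]
plate 303 (array([ 497.5, -175.9]), array([64.1, 63.7]), 79.0) z [0.075 0.081 0.083]
keys 86 (array([ 475. , -306.2]), array([32.1, 10.8]), 82.7) z [0.063 0.074 0.084]
keys 130 (array([ 470. , -355.9]), array([33.9, 12.3]), 85.3) z [0.062 0.076 0.088]
keys 81 (array([ 465.5, -398.2]), array([57.7, 11.5]), 79.4) z [0.064 0.08  0.083]
```

View pics/sidec.png

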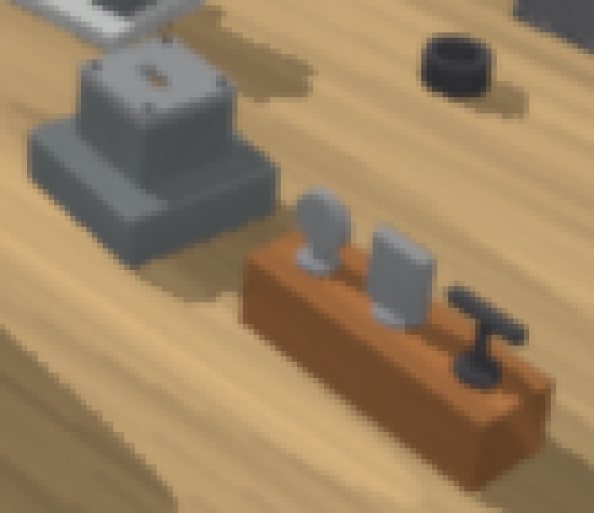

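The middle key, at crop px (400,275), has the flat rectangular head. The left one is the round disc and the right one the T wrench. I'll move above the blank first.

```bash
cat > go.py <<'E'
# usage: go.py x y z(mm) yaw_of_tool_y(deg) -> row from the measured pose
import sys; from h import *
x,y,z,a=map(float,sys.argv[1:]); p,Rt=tool(); a=np.radians(a)
ty=np.array([np.cos(a),np.sin(a),0]); 
if ty@Rt.as_matrix()[:,1]<0: ty=-ty
tz=np.array([0,0,-1.]); T=np.stack([np.cross(ty,tz),ty,tz],1)
print("t",np.round(Rt.inv().apply(np.array([x,y,z])-p*1000),1),"r",np.round((Rt.inv()*R.from_matrix(T)).as_rotvec(degrees=True),2))
E
python3 go.py 415 107.5 170 4.5
```

```text
t [-340.1 -313.8   80.2] r [-5.000e-02  3.000e-02  6.254e+01]
```

```bash
python3 -m inch '[{"tx":-43,"ty":-39,"tz":0,"rz":8},{"tx":-85,"ty":-78,"tz":5,"rz":16},{"tx":-128,"ty":-118,"tz":10,"rz":24},{"tx":-170,"ty":-157,"tz":20,"rz":32},{"tx":-213,"ty":-196,"tz":30,"rz":40},{"tx":-255,"ty":-235,"tz":45,"rz":48},{"tx":-298,"ty":-275,"tz":60,"rz":56},{"tx":-340,"ty":-314,"tz":80,"rz":62.5},{"tx":-340,"ty":-314,"tz":80,"rz":62.5},{"tx":-340,"ty":-314,"tz":80,"rz":62.5}]' 0
cat > w.py <<'E'
from h import *
import sys
d=grab("wrist"); n=sys.argv[1]; np.savez(n+".npz",**d); cv2.imwrite(f"pics/{n}.png",d["color"])
E
python3 w.py w1
python3 - <<'E'
from h import *
d=dict(np.load("w1.npz")); P=cloud(d,True); c=d["color"].astype(int); p=tool()[0]; print(d["fovy"],np.round(p,4))
m=(np.hypot(P[...,0]-.415,P[...,1]-.1075)<.12)&(P[...,2]>.049)&(P[...,2]<.07); q=P[m]; print(len(q),rect(q[:,:2]),np.percentile(q[:,2],[5,50,95,99]))
E
```

```text
65.70646984690485 [0.2243 0.5293 0.25  ]
195 (array([416.9, 150.3]), array([59.4, 24.6]), -84.4) [0.04999198 0.05484259 0.05715553 0.0575847 ]schema error: expected keys tx, ty, tz, rx, ry, rz
```

View pics/w1.png

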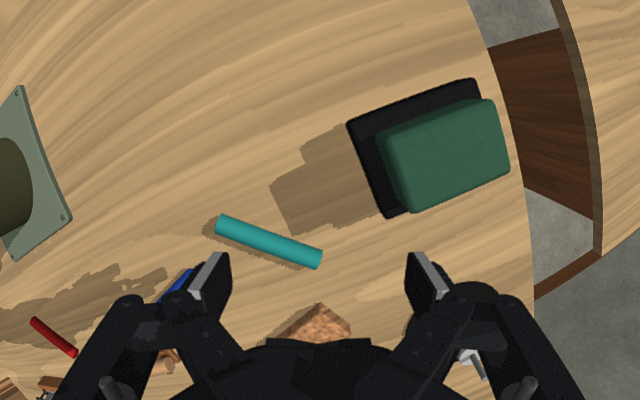

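The move was refused because each row needs all six keys, so this wrist picture still shows the start pose. It has the turquoise look-alike at (268,242) and the fingers at (210,280) and (430,280).

```bash
python3 -m inch '[{"tx":-43,"ty":-39,"tz":0,"rx":0,"ry":0,"rz":8},{"tx":-85,"ty":-78,"tz":5,"rx":0,"ry":0,"rz":16},{"tx":-128,"ty":-118,"tz":10,"rx":0,"ry":0,"rz":24},{"tx":-170,"ty":-157,"tz":20,"rx":0,"ry":0,"rz":32},{"tx":-213,"ty":-196,"tz":30,"rx":0,"ry":0,"rz":40},{"tx":-255,"ty":-235,"tz":45,"rx":0,"ry":0,"rz":48},{"tx":-298,"ty":-275,"tz":60,"rx":0,"ry":0,"rz":56},{"tx":-340,"ty":-314,"tz":80,"rx":0,"ry":0,"rz":62.5},{"tx":-340,"ty":-314,"tz":80,"rx":0,"ry":0,"rz":62.5},{"tx":-340,"ty":-314,"tz":80,"rx":0,"ry":0,"rz":62.5}]' 0
python3 w.py w2
python3 - <<'E'
from h import *
d=dict(np.load("w2.npz")); P=cloud(d,True); p,Rt=tool(); print(np.round(p,4))
m=(np.hypot(P[...,0]-.415,P[...,1]-.1075)<.10)&(P[...,2]>.05)&(P[...,2]<.07); q=P[m]; print(len(q),rect(q[:,:2]),np.percentile(q[:,2],[5,50,95,99]))
C=-np.array(d["extrinsics"])[:3,:3].T@np.array(d["extrinsics"])[:3,3]; print("cam in tool",Rt.inv().apply(C-p))
E
```

```text
time: 1.4
eef_pos: [0.4147, 0.108, 0.1703]
orientation: [0.678, 0.735, -0.0, -0.0]
force: [-0.4, -0.1, -0.4]
grip_width: 1.007
finger_force: 0.0
[0.4146 0.1085 0.1705]
4512 (array([419.8, 108.4]), array([139.5,  24.6]), -86.3) [0.05105725 0.0552878  0.05719624 0.0577077 ]
cam in tool [ 0.07337346  0.00108897 -0.1243662 ]
```

```bash
python3 go.py 415 107.5 100 4.5
```

```text
t [-1.1  0.3 70.5] r [-0.   -0.02  0.15]
```

```bash
python3 go.py 419.3 108.4 42 3.7
```

```text
t [ -0.6   4.6 128.5] r [-0.   -0.02  0.95]
```

```bash
python3 -m inch '[{"tx":-0.6,"ty":4.6,"tz":45,"rx":0,"ry":0,"rz":1},{"tx":-0.6,"ty":4.6,"tz":90,"rx":0,"ry":0,"rz":1},{"tx":-0.6,"ty":4.6,"tz":120,"rx":0,"ry":0,"rz":1},{"tx":-0.6,"ty":4.6,"tz":129,"rx":0,"ry":0,"rz":1},{"tx":-0.6,"ty":4.6,"tz":129,"rx":0,"ry":0,"rz":1}]' 0
python3 -m inch '[{"tx":0,"ty":0,"tz":0,"rx":0,"ry":0,"rz":0},{"tx":0,"ty":0,"tz":0,"rx":0,"ry":0,"rz":0},{"tx":0,"ty":0,"tz":0,"rx":0,"ry":0,"rz":0},{"tx":0,"ty":0,"tz":0,"rx":0,"ry":0,"rz":0},{"tx":0,"ty":0,"tz":0,"rx":0,"ry":0,"rz":0},{"tx":0,"ty":0,"tz":0,"rx":0,"ry":0,"rz":0}]' 1 60
```

```text
time: 2.08
eef_pos: [0.4194, 0.108, 0.0418]
orientation: [0.685, 0.729, 0.0, -0.0]
force: [-0.0, -0.0, -0.1]
grip_width: 1.003
finger_force: 0.0
time: 2.82
eef_pos: [0.4189, 0.1074, 0.0417]
orientation: [0.685, 0.729, -0.0, -0.0]
force: [-5.2, 1.0, 13.7]
grip_width: 0.309
finger_force: 58.0
```

```bash
python3 -m inch '[{"tx":0,"ty":0,"tz":-30,"rx":0,"ry":0,"rz":0},{"tx":0,"ty":0,"tz":-90,"rx":0,"ry":0,"rz":0},{"tx":0,"ty":0,"tz":-150,"rx":0,"ry":0,"rz":0},{"tx":0,"ty":0,"tz":-180,"rx":0,"ry":0,"rz":0},{"tx":0,"ty":0,"tz":-180,"rx":0,"ry":0,"rz":0}]' 1 60
python3 go.py 622 45 210 -0.5
```

```text
time: 3.45
eef_pos: [0.42, 0.1077, 0.223]
orientation: [0.685, 0.729, 0.002, 0.001]
force: [-0.6, -1.2, -1.8]
grip_width: 0.307
finger_force: 59.2
t [-75.1 197.7  13.6] r [ 0.19 -0.06  4.05]
```

```bash
python3 -m inch '[{"tx":-15,"ty":40,"tz":2,"rx":0,"ry":0,"rz":1},{"tx":-30,"ty":80,"tz":5,"rx":0,"ry":0,"rz":2},{"tx":-45,"ty":120,"tz":8,"rx":0,"ry":0,"rz":3},{"tx":-60,"ty":160,"tz":10,"rx":0,"ry":0,"rz":4},{"tx":-75,"ty":198,"tz":13,"rx":0,"ry":0,"rz":4},{"tx":-75,"ty":198,"tz":13,"rx":0,"ry":0,"rz":4},{"tx":-75,"ty":198,"tz":13,"rx":0,"ry":0,"rz":4}]'
python3 w.py w3
python3 - <<'E'
from h import *
d=dict(np.load("w3.npz")); P=cloud(d,True); p,Rt=tool(); print(np.round(p,4),Rt.as_quat())
t=grab("top"); np.savez("top3.npz",**t); T=cloud(t)
def show(n,P,x,y,z0,z1):
    m=(abs(P[...,0]-x[0])<x[1])&(abs(P[...,1]-y[0])<y[1])&(P[...,2]>z0)&(P[...,2]<z1); q=P[m]
    print(n,len(q),rect(q[:,:2]) if len(q)>3 else "",np.round(np.percentile(q[:,2],[5,50,95]),3) if len(q) else "")
for nm,Q in(("w",P),("t",T)):
    print(nm)
    show("post",Q,(.623,.03),(.184,.03),.095,.14)
    show("posttop",Q,(.623,.03),(.184,.03),.121,.14)
    show("base",Q,(.621,.08),(.069,.2),.010,.02)
    show("headtop",Q,(.625,.05),(-.03,.05),.079,.09)
    show("tailtop",Q,(.625,.05),(.175,.05),.079,.09)
    show("rod",Q,(.622,.03),(.045,.1),.205,.23)
c=d["color"]; cv2.imwrite("pics/w3.png",c)
E
```

```text
time: 4.32
eef_pos: [0.621, 0.0449, 0.2072]
orientation: [0.71, 0.704, -0.001, -0.001]
force: [-0.1, -0.1, -1.0]
grip_width: 0.308
finger_force: 59.4
[0.621  0.0452 0.2077] [ 7.09843909e-01  7.04358692e-01 -3.78128764e-04 -5.60988759e-04]
w
post 725 (array([626.3, 184. ]), array([16.9, 16. ]), 89.1) [0.1   0.126 0.128]
posttop 538 (array([626.3, 184. ]), array([16.9, 15.9]), 89.1) [0.124 0.127 0.128]
base 6680 (array([628.7,  88.3]), array([249.9,  91. ]), -88.4) [0.015 0.016 0.02 ]
headtop 0  
tailtop 2575 (array([625.6, 175.1]), array([54.8, 47.5]), 0.7) [0.081 0.084 0.086]
rod 16106 (array([621.1,  61.2]), array([111.4,  54.3]), -76.5) [0.212 0.22  0.223]
t
post 0  
posttop 0  
base 185 (array([629.3, -33.4]), array([89.5, 56.5]), -1.1) [0.012 0.016 0.019]
headtop 282 (array([629.7, -37.2]), array([54.5, 53.6]), -1.0) [0.08  0.084 0.088]
tailtop 0  
rod 71 (array([618.9, -14.1]), array([26. , 14.1]), -0.9) [0.211 0.22  0.224]
```

View pics/w3.png

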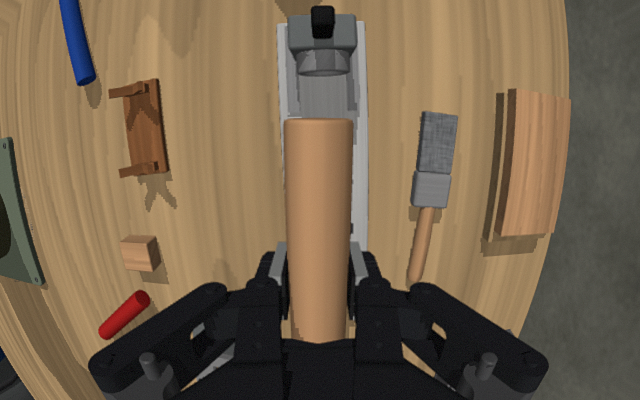

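The wrist picture shows the rod at (320,120–330) and the open tailstock cup at (322,60), its post at (322,20). The fixture axis works out at x≈628 with yaw ≈ +1.2° and origin y≈49. I'll check the rod in the grip, then compute the lowering move.

```bash
python3 - <<'E'
from h import *
P=cloud(dict(np.load("w3.npz")),True); p=tool()[0]
m=(abs(P[...,0]-.621)<.004)&(P[...,2]>.2)&(P[...,1]>.06)&(P[...,1]<.14); q=P[m]; print("rod +y end",np.percentile(q[:,1],[99,99.9]),"slope",np.polyfit(q[:,1],q[:,2],1))
m=(P[...,2]>.207)&(P[...,1]>.09)&(P[...,1]<.112)&(abs(P[...,0]-.621)<.02);q=P[m];print("axis x",q[:,0].min(),q[:,0].max())
for x in (.610,.62,.63,.64): 
    m=(abs(P[...,0]-x)<.003)&(P[...,2]>.07)&(P[...,2]<.09)&(P[...,1]>.12); print("tail mouth",P[m][:,1].min() if m.any() else None)
E
python3 go.py 628.3 65.5 110 1.2
```

```text
rod +y end [0.11579794 0.115958  ] slope [-0.00936311  0.22223378]
axis x 0.6084729824688851 0.6361316389708211
tail mouth 0.15054430456487633
tail mouth 0.15170846836539
tail mouth 0.15162610971653387
tail mouth 0.15133713400246002
t [20.3  7.1 98.1] r [-0.04 -0.02 -1.64]
```

```bash
python3 -m inch '[{"tx":10,"ty":6.2,"tz":20,"rx":0,"ry":0,"rz":-1.6},{"tx":20.7,"ty":6.2,"tz":60,"rx":0,"ry":0,"rz":-1.6},{"tx":20.7,"ty":6.2,"tz":90,"rx":0,"ry":0,"rz":-1.6},{"tx":20.7,"ty":6.2,"tz":98,"rx":0,"ry":0,"rz":-1.6},{"tx":20.7,"ty":6.2,"tz":98,"rx":0,"ry":0,"rz":-1.6}]'
python3 w.py w4
python3 - <<'E'
from h import *
P=cloud(dict(np.load("w4.npz")),True); p=tool()[0]; print(p)
m=(P[...,2]>.075)&(P[...,2]<.09)&(P[...,1]>.12)&(P[...,1]<.21)&(abs(P[...,0]-.627)<.05);print("tailtop",rect(P[m][:,:2]))
m=(P[...,2]>.121)&(P[...,1]>.15)&(P[...,1]<.21)&(abs(P[...,0]-.627)<.03);print("post",rect(P[m][:,:2]) if m.sum()>5 else m.sum())
m=(P[...,2]>.108)&(P[...,1]>.105)&(P[...,1]<.145)&(abs(P[...,0]-.627)<.03);q=P[m];print("rod",rect(q[:,:2]),q[:,1].max())
m=(P[...,2]>.012)&(P[...,2]<.02)&(P[...,1]>.05)&(P[...,1]<.25)&(abs(P[...,0]-.627)<.08);q=P[m];print("base",rect(q[:,:2]),q[:,1].max())
E
python3 go.py 627.2 66 60 1.2
```

```text
time: 5.05
eef_pos: [0.6282, 0.0656, 0.1103]
orientation: [0.7, 0.714, -0.0, -0.0]
force: [-0.0, 1.2, 0.8]
grip_width: 0.307
finger_force: 59.4
[0.62845681 0.06555649 0.11096496]
tailtop (array([626.1, 174.1]), array([55.4, 45.8]), 1.3)
post (array([626.1, 178.2]), array([15.7,  4.9]), -0.8)
rod (array([627.9, 120.7]), array([31.9, 27.7]), -88.9) 0.13690597858503922
base (array([627.5, 130.6]), array([163.9,  90.9]), -88.3) 0.21385730985481377
t [ 0.5 -1.3 51. ] r [ 0.05 -0.   -0.04]
```

```bash
python3 -m inch '[{"tx":0,"ty":-0.7,"tz":20,"rx":0,"ry":0,"rz":-0.2},{"tx":0,"ty":-0.7,"tz":36,"rx":0,"ry":0,"rz":-0.2},{"tx":0,"ty":-0.7,"tz":44,"rx":0,"ry":0,"rz":-0.2},{"tx":0,"ty":-0.7,"tz":48,"rx":0,"ry":0,"rz":-0.2},{"tx":0,"ty":-0.7,"tz":50,"rx":0,"ry":0,"rz":-0.2},{"tx":0,"ty":-0.7,"tz":50,"rx":0,"ry":0,"rz":-0.2}]'
```

```text
time: 5.85
eef_pos: [0.6278, 0.0654, 0.0607]
orientation: [0.699, 0.715, 0.0, 0.0]
force: [1.7, 0.2, -0.4]
grip_width: 0.308
finger_force: 59.5
```

```bash
python3 -m inch '[{"tx":0,"ty":0,"tz":0.8,"rx":0,"ry":0,"rz":0},{"tx":0,"ty":0,"tz":0.8,"rx":0,"ry":0,"rz":0}]'
python3 -m inch '[{"tx":0,"ty":0,"tz":0.8,"rx":0,"ry":0,"rz":0},{"tx":0,"ty":0,"tz":0.8,"rx":0,"ry":0,"rz":0},{"tx":0,"ty":0,"tz":0.8,"rx":0,"ry":0,"rz":0},{"tx":0,"ty":0,"tz":0.8,"rx":0,"ry":0,"rz":0}]' 0.3
python3 -m inch '[{"tx":0,"ty":0,"tz":-30,"rx":0,"ry":0,"rz":0},{"tx":0,"ty":0,"tz":-80,"rx":0,"ry":0,"rz":0},{"tx":0,"ty":0,"tz":-120,"rx":0,"ry":0,"rz":0},{"tx":0,"ty":0,"tz":-120,"rx":0,"ry":0,"rz":0}]'
python3 w.py w5
python3 - <<'E'
from h import *
P=cloud(dict(np.load("w5.npz")),True); p=tool()[0]; print(p)
m=(P[...,2]>.121)&(P[...,2]<.135)&(P[...,1]>.15)&(P[...,1]<.21)&(abs(P[...,0]-.627)<.03);print("post",rect(P[m][:,:2]) if m.sum()>5 else m.sum())
m=(P[...,2]>.063)&(P[...,2]<.078)&(P[...,1]>.03)&(P[...,1]<.145)&(abs(P[...,0]-.627)<.02);q=P[m];print("rod",rect(q[:,:2]),q[:,1].max())
q=q[abs(q[:,0]-.628)<.003]; print("slope",np.polyfit(q[:,1],q[:,2],1),q[:,2].max())
E
python3 go.py 625.2 183 190 1.3
```

```text
time: 6.1
eef_pos: [0.6281, 0.0654, 0.0602]
orientation: [0.699, 0.715, 0.001, 0.001]
force: [2.9, -0.9, 6.2]
grip_width: 0.31
finger_force: 60.3
time: 6.6
eef_pos: [0.6274, 0.0654, 0.0587]
orientation: [0.699, 0.715, -0.0, -0.0]
force: [0.5, 0.1, -1.4]
grip_width: 0.7
finger_force: 0.0
time: 7.1
eef_pos: [0.6285, 0.0654, 0.1815]
orientation: [0.699, 0.715, 0.002, 0.001]
force: [-0.1, 0.3, -0.1]
grip_width: 0.7
finger_force: 0.0
[0.62769196 0.06549434 0.17957956]
post (array([626.1, 184.2]), array([16.3, 15.6]), -88.6)
rod (array([628.6,  82.9]), array([106.1,  27.3]), -88.5) 0.13613445629964635
slope [0.00119651 0.07435686] 0.07688487457093975
t [117.5   0.3 -10.4] r [ 0.09 -0.01  0.04]
```

View pics/w5.png

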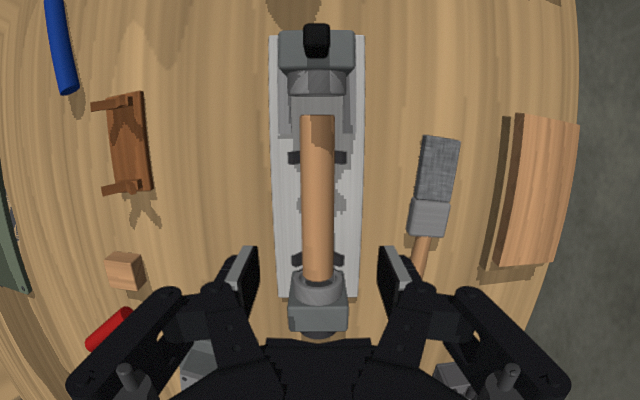

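The rod rests level in both V rests, between (318,115) and (318,280), clear of both cups. The post top is at (316,40). I'll go to the post next.

```bash
python3 -m inch '[{"tx":50,"ty":-2,"tz":0,"rx":0,"ry":0,"rz":0},{"tx":100,"ty":-2,"tz":5,"rx":0,"ry":0,"rz":0},{"tx":118.5,"ty":-2,"tz":25,"rx":0,"ry":0,"rz":0},{"tx":118.5,"ty":-2,"tz":50,"rx":0,"ry":0,"rz":0},{"tx":118.5,"ty":-2,"tz":68,"rx":0,"ry":0,"rz":0},{"tx":118.5,"ty":-2,"tz":70,"rx":0,"ry":0,"rz":0},{"tx":118.5,"ty":-2,"tz":70,"rx":0,"ry":0,"rz":0}]'
python3 -m inch '[{"tx":0,"ty":0,"tz":0,"rx":0,"ry":0,"rz":0},{"tx":0,"ty":0,"tz":0,"rx":0,"ry":0,"rz":0},{"tx":0,"ty":0,"tz":0,"rx":0,"ry":0,"rz":0},{"tx":0,"ty":0,"tz":0,"rx":0,"ry":0,"rz":0},{"tx":0,"ty":0,"tz":0,"rx":0,"ry":0,"rz":0}]' 1 60
```

```text
time: 8.02
eef_pos: [0.6229, 0.1834, 0.1091]
orientation: [0.699, 0.715, 0.0, 0.0]
force: [0.3, 0.3, 0.7]
grip_width: 0.7
finger_force: 0.0
time: 8.65
eef_pos: [0.6249, 0.1838, 0.1096]
orientation: [0.699, 0.715, 0.002, 0.002]
force: [17.6, 1.6, -2.6]
grip_width: 0.18
finger_force: 62.6
```

```bash
python3 -m inch '[{"tx":-6,"ty":1.5,"tz":0,"rx":0,"ry":0,"rz":0},{"tx":-12,"ty":1.5,"tz":0,"rx":0,"ry":0,"rz":0},{"tx":-18,"ty":1.5,"tz":0,"rx":0,"ry":0,"rz":0},{"tx":-24,"ty":1.5,"tz":0,"rx":0,"ry":0,"rz":0},{"tx":-30,"ty":1.5,"tz":0,"rx":0,"ry":0,"rz":0},{"tx":-35,"ty":1.5,"tz":0,"rx":0,"ry":0,"rz":0},{"tx":-39,"ty":1.5,"tz":0,"rx":0,"ry":0,"rz":0},{"tx":-42,"ty":1.5,"tz":0,"rx":0,"ry":0,"rz":0},{"tx":-42,"ty":1.5,"tz":0,"rx":0,"ry":0,"rz":0}]'
```

```text
time: 9.78
eef_pos: [0.6261, 0.1446, 0.1096]
orientation: [0.698, 0.716, 0.003, -0.0]
force: [6.8, 14.5, 3.3]
grip_width: 0.179
finger_force: 63.4
```

```bash
python3 -m inch '[{"tx":-2,"ty":0,"tz":0,"rx":0,"ry":0,"rz":0},{"tx":-4,"ty":0,"tz":0,"rx":0,"ry":0,"rz":0},{"tx":-5,"ty":0,"tz":0,"rx":0,"ry":0,"rz":0},{"tx":-5,"ty":0,"tz":0,"rx":0,"ry":0,"rz":0}]' 1 80
```

```text
time: 10.28
eef_pos: [0.6261, 0.1445, 0.1096]
orientation: [0.697, 0.717, 0.005, -0.002]
force: [9.3, 39.9, -0.4]
grip_width: 0.176
finger_force: 77.8
```

```bash
python3 -m inch '[{"tx":6,"ty":0,"tz":0,"rx":0,"ry":0,"rz":0},{"tx":6,"ty":0,"tz":0,"rx":0,"ry":0,"rz":0},{"tx":6,"ty":0,"tz":0,"rx":0,"ry":0,"rz":0}]' 0.3
python3 -m inch '[{"tx":0,"ty":0,"tz":-40,"rx":0,"ry":0,"rz":0},{"tx":-20,"ty":0,"tz":-90,"rx":0,"ry":0,"rz":0},{"tx":-80,"ty":0,"tz":-120,"rx":0,"ry":0,"rz":0},{"tx":-140,"ty":0,"tz":-130,"rx":0,"ry":0,"rz":0},{"tx":-170,"ty":0,"tz":-130,"rx":0,"ry":0,"rz":0},{"tx":-170,"ty":0,"tz":-130,"rx":0,"ry":0,"rz":0}]' 
python3 w.py w6
python3 - <<'E'
from h import *
P=cloud(dict(np.load("w6.npz")),True); p=tool()[0]; print(p)
m=(P[...,2]>.121)&(P[...,2]<.135)&(P[...,1]>.10)&(P[...,1]<.21)&(abs(P[...,0]-.627)<.03);print("post",rect(P[m][:,:2]) if m.sum()>5 else m.sum())
m=(P[...,2]>.063)&(P[...,2]<.0775)&(P[...,1]>-.1)&(P[...,1]<.145)&(abs(P[...,0]-.627)<.004);q=P[m];print("rod visible y",q[:,1].min(),q[:,1].max(),np.polyfit(q[:,1],q[:,2],1))
m=(P[...,2]>.08)&(P[...,2]<.09)&(abs(P[...,0]-.627)<.004);q=P[m];print("upper y",np.sort(q[:,1])[::max(1,len(q)//40)].round(3))
E
```

```text
time: 10.65
eef_pos: [0.6251, 0.1423, 0.1087]
orientation: [0.699, 0.715, -0.0, 0.0]
force: [-0.1, 0.9, -0.1]
grip_width: 0.7
finger_force: 0.0
time: 11.4
eef_pos: [0.6288, -0.0305, 0.2389]
orientation: [0.7, 0.714, -0.001, 0.001]
force: [-0.8, -0.0, -0.3]
grip_width: 0.7
finger_force: 0.0
[ 0.62893203 -0.02819637  0.23871561]
post 0
rod visible y -0.0067118969071084415 0.11334037134384009 [0.00665906 0.0738145 ]
upper y [-0.066 -0.063 -0.057 -0.053 -0.05  -0.048 -0.046 -0.044 -0.041 -0.039
 -0.037 -0.035 -0.033 -0.031 -0.029 -0.027 -0.026 -0.024 -0.022 -0.02
 -0.018 -0.016 -0.014 -0.012 -0.011 -0.009 -0.007  0.112  0.114  0.116
  0.118  0.119  0.122  0.124  0.125  0.127  0.13   0.131  0.133  0.135
  0.137  0.139]
```

View pics/w6.png

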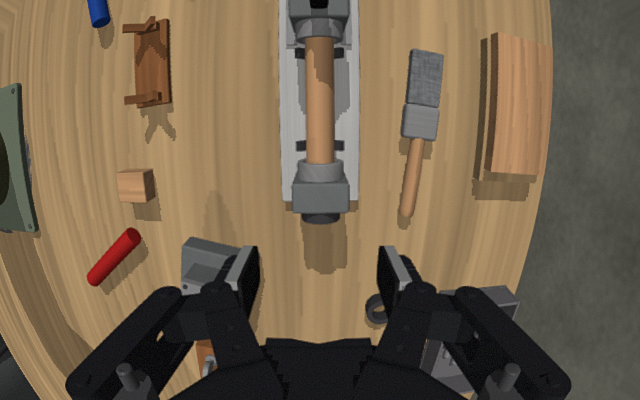

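The tailstock is closed. The rod runs between the cups from (320,35) to (320,165), the mouths are about 118 mm apart as required, and the stop held at 40 N. Now the key.

```bash
python3 go.py 470 -370 200 -5.5
```

```text
t [-338.3 -166.2   38.8] r [-0.01  0.01  6.72]
```

```bash
python3 -m inch '[{"tx":-40,"ty":-20,"tz":0,"rx":0,"ry":0,"rz":1},{"tx":-90,"ty":-45,"tz":5,"rx":0,"ry":0,"rz":2},{"tx":-145,"ty":-71,"tz":10,"rx":0,"ry":0,"rz":3},{"tx":-195,"ty":-96,"tz":15,"rx":0,"ry":0,"rz":4},{"tx":-245,"ty":-120,"tz":20,"rx":0,"ry":0,"rz":5},{"tx":-295,"ty":-145,"tz":30,"rx":0,"ry":0,"rz":6},{"tx":-338,"ty":-166,"tz":38.8,"rx":0,"ry":0,"rz":6.7},{"tx":-338,"ty":-166,"tz":38.8,"rx":0,"ry":0,"rz":6.7},{"tx":-338,"ty":-166,"tz":38.8,"rx":0,"ry":0,"rz":6.7},{"tx":-338,"ty":-166,"tz":38.8,"rx":0,"ry":0,"rz":6.7}]' 0.3
python3 w.py w7
python3 - <<'E'
from h import *
P=cloud(dict(np.load("w7.npz")),True); p=tool()[0]; print(p)
def s(n,x,y,r,z0,z1):
    m=(np.hypot(P[...,0]-x,P[...,1]-y)<r)&(P[...,2]>z0)&(P[...,2]<z1);q=P[m];print(n,len(q),rect(q[:,:2]) if len(q)>3 else "",np.percentile(q[:,2],[5,95]).round(4) if len(q) else "")
s("key",.4695,-.3555,.026,.082,.095);s("key",.4695,-.3555,.026,.06,.095);s("round",.474,-.305,.025,.07,.095);s("blocktop",.469,-.355,.08,.037,.046)
s("plate",.497,-.175,.045,.074,.086);s("box",.497,-.175,.075,.028,.042)
E
```

```text
time: 12.7
eef_pos: [0.472, -0.3675, 0.2001]
orientation: [0.739, 0.674, 0.0, 0.0]
force: [0.1, 0.1, 1.6]
grip_width: 0.699
finger_force: 0.0
[ 0.47184244 -0.36771832  0.20012136]
key 521 (array([ 470.2, -354.4]), array([33.6,  9.8]), 84.2) [0.0844 0.0877]
key 578 (array([ 470. , -354.4]), array([33.6, 10. ]), 84.6) [0.0711 0.0877]
round 393 (array([ 475.4, -305.9]), array([30.4,  8.1]), 84.3) [0.0745 0.085 ]
blocktop 6389 (array([ 469.7, -355.3]), array([149.6,  50.5]), 84.1) [0.0418 0.0441]
plate 352 (array([ 492.1, -204.9]), array([59.7,  6.4]), -6.3) [0.0748 0.0821]
box 3066 (array([ 492.4, -202.1]), array([101. ,  47.5]), -10.4) [0.0318 0.0367]
```

View pics/w7.png

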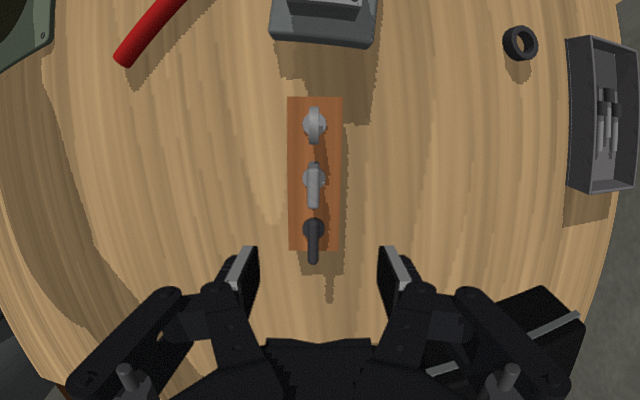

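The middle key (head at (313,180)) is at (470.1,-354.4) with its long axis at 84.3°. The round key is at (314,125) and the wrench at (313,235). I'll grasp the middle one.

```bash
python3 go.py 469.8 -354.4 68 -5.7
```

```text
t [ 13.1  -3.3 132.1] r [ 0.02 -0.01  0.44]
```

```bash
python3 -m inch '[{"tx":13,"ty":-3,"tz":40,"rx":0,"ry":0,"rz":0.4},{"tx":13,"ty":-3,"tz":80,"rx":0,"ry":0,"rz":0.4},{"tx":13,"ty":-3,"tz":115,"rx":0,"ry":0,"rz":0.4},{"tx":13,"ty":-3,"tz":130,"rx":0,"ry":0,"rz":0.4},{"tx":13,"ty":-3,"tz":132,"rx":0,"ry":0,"rz":0.4},{"tx":13,"ty":-3,"tz":132,"rx":0,"ry":0,"rz":0.4}]'
python3 -m inch '[{"tx":0,"ty":0,"tz":0,"rx":0,"ry":0,"rz":0},{"tx":0,"ty":0,"tz":0,"rx":0,"ry":0,"rz":0},{"tx":0,"ty":0,"tz":0,"rx":0,"ry":0,"rz":0},{"tx":0,"ty":0,"tz":0,"rx":0,"ry":0,"rz":0},{"tx":0,"ty":0,"tz":0,"rx":0,"ry":0,"rz":0},{"tx":0,"ty":0,"tz":0,"rx":0,"ry":0,"rz":0}]' 1 110
```

```text
time: 13.5
eef_pos: [0.4697, -0.3559, 0.069]
orientation: [0.742, 0.671, 0.0, 0.001]
force: [0.5, -0.4, 0.6]
grip_width: 0.696
finger_force: 0.0
time: 14.25
eef_pos: [0.4694, -0.3558, 0.0685]
orientation: [0.742, 0.671, 0.0, 0.0]
force: [-1.0, 1.5, 7.8]
grip_width: 0.103
finger_force: 107.3
```

```bash
python3 -m inch '[{"tx":0,"ty":0,"tz":-15,"rx":0,"ry":0,"rz":0},{"tx":0,"ty":0,"tz":-40,"rx":0,"ry":0,"rz":0},{"tx":0,"ty":0,"tz":-80,"rx":0,"ry":0,"rz":0},{"tx":0,"ty":0,"tz":-120,"rx":0,"ry":0,"rz":0},{"tx":0,"ty":0,"tz":-140,"rx":0,"ry":0,"rz":0},{"tx":0,"ty":0,"tz":-140,"rx":0,"ry":0,"rz":0}]'
python3 go.py 483 -250 205 -10.8
```

```text
time: 15.0
eef_pos: [0.4695, -0.3559, 0.2099]
orientation: [0.742, 0.671, 0.0, 0.001]
force: [-0.1, 0.7, 0.3]
grip_width: 0.101
finger_force: 107.1
t [106.8   2.7   4.7] r [0.14 0.08 5.03]
```

```bash
python3 -m inch '[{"tx":35,"ty":1,"tz":2,"rx":0,"ry":0,"rz":2},{"tx":75,"ty":2,"tz":4,"rx":0,"ry":0,"rz":4},{"tx":107,"ty":2.7,"tz":4.7,"rx":0,"ry":0,"rz":5},{"tx":107,"ty":2.7,"tz":4.7,"rx":0,"ry":0,"rz":5},{"tx":107,"ty":2.7,"tz":4.7,"rx":0,"ry":0,"rz":5}]'
python3 w.py w8
python3 - <<'E'
from h import *
d=dict(np.load("w8.npz")); P=cloud(d,True); p,Rt=tool(); print(p,Rt.as_quat())
def s(n,x,y,r,z0,z1):
    m=(np.hypot(P[...,0]-x,P[...,1]-y)<r)&(P[...,2]>z0)&(P[...,2]<z1);q=P[m];print(n,len(q),rect(q[:,:2]) if len(q)>3 else "",np.percentile(q[:,2],[5,95]).round(4) if len(q) else ""); return m
s("plate",.497,-.175,.05,.074,.086);s("box",.497,-.175,.09,.028,.042)
m=s("hole",.497,-.175,.02,-.02,.0785)
v,u=np.nonzero(m); print("hole px",u.min(),u.max(),v.min(),v.max())
g=cv2.cvtColor(d["color"],cv2.COLOR_BGR2GRAY)
mm=np.hypot(P[...,0]-.497,P[...,1]+.175)<.024; print("gray",np.percentile(g[mm],[1,10,50,90]))
v,u=np.nonzero(mm); cv2.imwrite("pics/w8c.png",cv2.resize(d["color"][v.min()-50:v.max()+90,u.min()-60:u.max()+60],None,fx=3,fy=3,interpolation=3))
E
```

```text
time: 15.62
eef_pos: [0.4823, -0.25, 0.203]
orientation: [0.77, 0.638, -0.0, -0.0]
force: [-0.6, -1.1, 0.3]
grip_width: 0.104
finger_force: 107.2
[ 0.48228916 -0.25030095  0.20300797] [ 7.70589131e-01  6.37332158e-01 -3.33760169e-04 -7.37671375e-06]
plate 5467 (array([ 497.7, -175.1]), array([60.8, 60.3]), -11.1) [0.0796 0.0822]
box 5143 (array([ 497.9, -175.8]), array([100.4, 100.1]), -11.5) [0.033  0.0361]
hole 268 (array([ 497.7, -175.5]), array([19.9, 11.4]), 76.4) [0.0341 0.0783]
hole px 311 326 96 120
gray [ 70.  93. 128. 132.]
```

View pics/w8c.png

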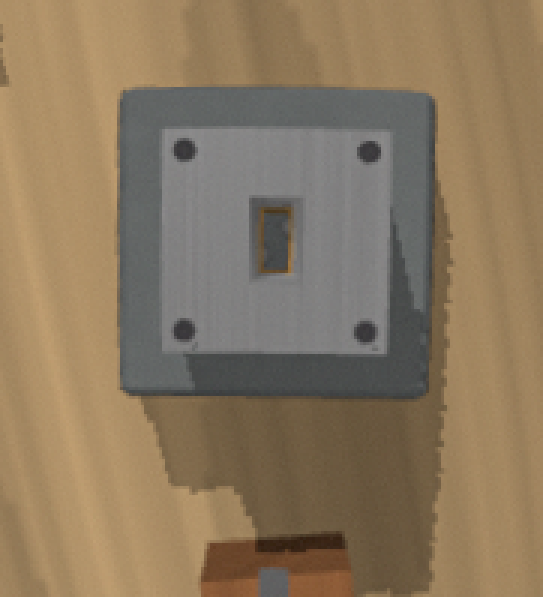

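The keyhole is at crop (275,240), measured at (497.7,-175.3) with its long axis about 11.4° off world y. I'll check how the key sits in the hand in the same picture.

Run:
```python
from h import *
d=dict(np.load("w8.npz")); P=cloud(d,True); p,Rt=tool()
L=Rt.inv().apply((P-p).reshape(-1,3)).reshape(P.shape)*1000
m=(np.hypot(L[...,0],L[...,1])<25)&(L[...,2]>-30)&(L[...,2]<75)
v,u=np.nonzero(m); print(m.sum(),u.min(),u.max(),v.min(),v.max())
for z0 in range(-10,70,6):
    k=m&(L[...,2]>=z0)&(L[...,2]<z0+6); q=L[k]
    if len(q)>5: print(z0,len(q),"x",np.percentile(q[:,0],[2,98]).round(1),"y",np.percentile(q[:,1],[2,98]).round(1))
print("hole in tool", Rt.inv().apply(np.array([.4977,-.1753,.08])-p)*1000)
cv2.imwrite("pics/w8k.png",cv2.resize(d["color"][200:400,200:440],None,fx=3,fy=3))
```

```text
5548 253 379 217 330
-10 518 x [ 7.4 18.3] y [-16.3  18.1]
-4 446 x [ 7.3 18.3] y [-16.4  18.1]
2 411 x [ 7.5 18.2] y [-16.4  18.1]
8 280 x [ 7.5 18.4] y [-15.3  16.5]
14 91 x [11.5 18.5] y [-8.6 10.3]
20 22 x [ 8.2 10.6] y [-6.8  8.5]
44 38 x [7.4 8.4] y [-2.2  3.2]
50 30 x [7.5 8.4] y [-2.2  3.3]
56 31 x [7.5 8.6] y [-2.3  3.4]
hole in tool [ 76.62254731   1.11957454 122.96881879]
```

View pics/w8k.png

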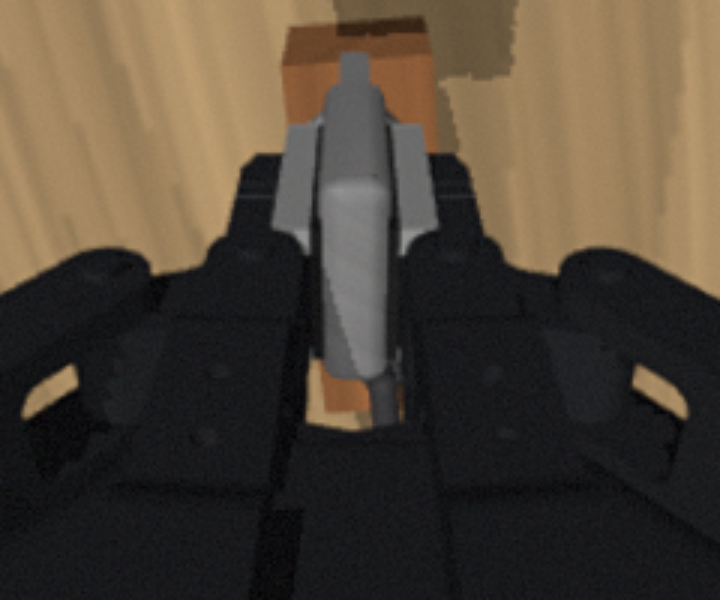

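```bash
python3 -m inch '[{"tx":30,"ty":0.2,"tz":0,"rx":0,"ry":0,"rz":0.2},{"tx":60,"ty":0.5,"tz":10,"rx":0,"ry":0,"rz":0.5},{"tx":75.5,"ty":0.6,"tz":25,"rx":0,"ry":0,"rz":0.5},{"tx":75.5,"ty":0.6,"tz":40,"rx":0,"ry":0,"rz":0.5},{"tx":75.5,"ty":0.6,"tz":45,"rx":0,"ry":0,"rz":0.5},{"tx":75.5,"ty":0.6,"tz":45,"rx":0,"ry":0,"rz":0.5},{"tx":75.5,"ty":0.6,"tz":45,"rx":0,"ry":0,"rz":0.5}]' 1 120
python3 go.py 497.2 -176.4 143 -11.4; python3 w.py w9
python3 - <<'E'
from h import *
d=dict(np.load("w9.npz")); P=cloud(d,True); p,Rt=tool(); print(p)
m=(np.hypot(P[...,0]-.4977,P[...,1]+.175)<.055)&(P[...,2]>.074)&(P[...,2]<.086); q=P[m]; print("plate",len(q),rect(q[:,:2]))
L=Rt.inv().apply((P-p).reshape(-1,3)).reshape(P.shape)*1000
m=(np.hypot(L[...,0],L[...,1])<25)&(L[...,2]>36)&(L[...,2]<58);q=L[m]
print("blade",len(q), "x",np.percentile(q[:,0],[2,50]).round(1),"y",np.percentile(q[:,1],[2,98]).round(1))
E
```

```text
time: 16.55
eef_pos: [0.4974, -0.1759, 0.1587]
orientation: [0.773, 0.634, 0.0, 0.0]
force: [0.2, 0.2, -1.8]
grip_width: 0.095
finger_force: 116.9
t [-0.6 -0.1 15.7] r [0.04 0.01 0.1 ]
[ 0.49743533 -0.17573743  0.15867404]
plate 5570 (array([ 497.9, -174.7]), array([60.6, 60.3]), -11.0)
blade 77 x [6.9 7.6] y [-2.2  3.3]
```

```bash
python3 -m inch '[{"tx":0,"ty":0,"tz":10,"rx":0,"ry":0,"rz":0.2},{"tx":0,"ty":0,"tz":14,"rx":0,"ry":0,"rz":0.2},{"tx":0,"ty":0,"tz":18,"rx":0,"ry":0,"rz":0.2},{"tx":0,"ty":0,"tz":22,"rx":0,"ry":0,"rz":0.2},{"tx":0,"ty":0,"tz":22,"rx":0,"ry":0,"rz":0.2}]'
```

```text
time: 17.23
eef_pos: [0.4973, -0.1754, 0.136]
orientation: [0.774, 0.633, -0.0, -0.0]
force: [-1.3, -0.8, -0.3]
grip_width: 0.101
finger_force: 116.9
```

The key is in the mouth with no contact force. I'll push on past the pins.

```bash
python3 -m inch '[{"tx":0,"ty":0,"tz":4,"rx":0,"ry":0,"rz":0},{"tx":0,"ty":0,"tz":8,"rx":0,"ry":0,"rz":0},{"tx":0,"ty":0,"tz":12,"rx":0,"ry":0,"rz":0},{"tx":0,"ty":0,"tz":16,"rx":0,"ry":0,"rz":0},{"tx":0,"ty":0,"tz":16,"rx":0,"ry":0,"rz":0}]'
python3 -m inch '[{"tx":0,"ty":0,"tz":4,"rx":0,"ry":0,"rz":0},{"tx":0,"ty":0,"tz":8,"rx":0,"ry":0,"rz":0},{"tx":0,"ty":0,"tz":12,"rx":0,"ry":0,"rz":0},{"tx":0,"ty":0,"tz":13,"rx":0,"ry":0,"rz":0},{"tx":0,"ty":0,"tz":13,"rx":0,"ry":0,"rz":0}]'
```

```text
time: 17.85
eef_pos: [0.4966, -0.1753, 0.1197]
orientation: [0.774, 0.633, -0.001, -0.001]
force: [-2.9, 0.2, -7.7]
grip_width: 0.102
finger_force: 116.7
time: 18.48
eef_pos: [0.4976, -0.1755, 0.1071]
orientation: [0.774, 0.633, 0.0, 0.0]
force: [0.9, -1.4, -4.9]
grip_width: 0.104
finger_force: 116.9
```

```bash
python3 -m inch '[{"tx":0,"ty":0,"tz":1.5,"rx":0,"ry":0,"rz":0},{"tx":0,"ty":0,"tz":3,"rx":0,"ry":0,"rz":0},{"tx":0,"ty":0,"tz":3,"rx":0,"ry":0,"rz":0},{"tx":0,"ty":0,"tz":3,"rx":0,"ry":0,"rz":0}]'
```

```text
time: 18.98
eef_pos: [0.4977, -0.1756, 0.1063]
orientation: [0.774, 0.633, 0.001, 0.001]
force: [-8.3, 4.9, 48.0]
grip_width: 0.099
finger_force: 125.9
```

The key is fully home: it stopped dead at 48 N, at the expected height. I'll ease the push and turn it clockwise.

```bash
python3 -m inch '[{"tx":0,"ty":0,"tz":-2,"rx":0,"ry":0,"rz":0},{"tx":0,"ty":-0.2,"tz":-2,"rx":0,"ry":0,"rz":10},{"tx":0.1,"ty":-0.3,"tz":-2,"rx":0,"ry":0,"rz":20},{"tx":0.1,"ty":-0.5,"tz":-2,"rx":0,"ry":0,"rz":30},{"tx":0.2,"ty":-0.6,"tz":-2,"rx":0,"ry":0,"rz":40},{"tx":0.4,"ty":-0.8,"tz":-2,"rx":0,"ry":0,"rz":50},{"tx":0.4,"ty":-0.8,"tz":-2,"rx":0,"ry":0,"rz":50}]'; python3 -c "
from h import *; s=state(); print(s['joint_pos'],s['torque'])"
```

```text
time: 19.85
eef_pos: [0.4972, -0.1754, 0.1065]
orientation: [0.969, 0.246, 0.0, 0.001]
force: [1.1, -2.7, 5.2]
grip_width: 0.099
finger_force: 119.7
[ 0.08215647  0.89501635  0.37573709  1.81786611 -0.58807076  0.53976598
 -0.23076074] [-0.81320463 -0.20057941  0.08646436]
```

```bash
python3 -m inch '[{"tx":0,"ty":-0.2,"tz":0,"rx":0,"ry":0,"rz":10},{"tx":0.1,"ty":-0.3,"tz":0,"rx":0,"ry":0,"rz":20},{"tx":0.1,"ty":-0.5,"tz":0,"rx":0,"ry":0,"rz":30},{"tx":0.2,"ty":-0.6,"tz":0,"rx":0,"ry":0,"rz":40},{"tx":0.3,"ty":-0.8,"tz":0,"rx":0,"ry":0,"rz":46},{"tx":0.3,"ty":-0.8,"tz":0,"rx":0,"ry":0,"rz":49},{"tx":0.3,"ty":-0.8,"tz":0,"rx":0,"ry":0,"rz":49},{"tx":0.3,"ty":-0.8,"tz":0,"rx":0,"ry":0,"rz":49}]'; python3 -c "
from h import *; s=state(); q=s['orientation']; print(s['joint_pos'],s['torque'],np.degrees(2*np.arctan2(q[1],q[0]))-90)"
```

```text
time: 20.85
eef_pos: [0.4971, -0.1754, 0.1065]
orientation: [0.984, -0.177, 0.001, 0.001]
force: [2.7, -7.4, 2.3]
grip_width: 0.1
finger_force: 118.9
[-0.02682388  0.94908987  0.60554123  1.82241383 -0.86068871  0.65281991
 -0.82544669] [-1.88144604 -0.47795993  0.11431819] -110.38283490784593
```

```bash
python3 -m inch '[{"tx":0,"ty":0,"tz":0,"rx":0,"ry":0,"rz":2},{"tx":0,"ty":0,"tz":0,"rx":0,"ry":0,"rz":2.5},{"tx":0,"ty":0,"tz":0,"rx":0,"ry":0,"rz":2.5},{"tx":0,"ty":0,"tz":0,"rx":0,"ry":0,"rz":2.5}]'; python3 w.py w10; python3 -c "
from h import *; s=state(); q=s['orientation']; print(s['torque'],np.degrees(2*np.arctan2(q[1],q[0]))-90)
d=dict(np.load('w10.npz')); P=cloud(d,True); p,Rt=tool(); L=Rt.inv().apply((P-p).reshape(-1,3)).reshape(P.shape)*1000
m=(abs(L[...,0])<25)&(abs(L[...,1])<9)&(L[...,2]>-21)&(L[...,2]<-14);q=L[m];print(rect(q[:,:2]))
cv2.imwrite('pics/w10c.png',cv2.resize(d['color'][150:390,200:440],None,fx=2.4,fy=2.4))"
```

```text
time: 21.35
eef_pos: [0.497, -0.1754, 0.1066]
orientation: [0.98, -0.198, 0.001, 0.001]
force: [2.6, -8.5, 2.4]
grip_width: 0.1
finger_force: 118.9
[-1.95413698 -0.44774535  0.25187868] -112.88167037872796
(array([ 1276.8, -2001. ]), array([34081.6, 17660.3]), 11.3)
```

View pics/w10c.png

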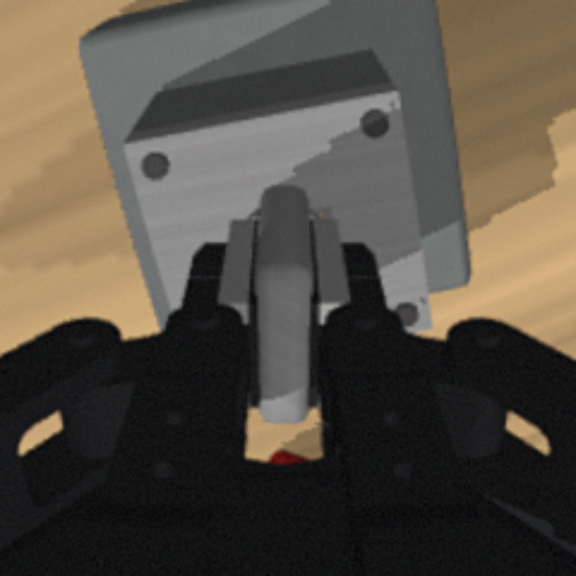

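The key head at crop (285,300) is still square in the pads, and the moment doubled over the last 2.5°, so the cylinder is at its stop. I'll hand in while holding it there.

```bash
python3 -c "
from station import *
print(sign_off())"
```

```text
the job is handed in; nothing more can be done
None
```

I handed the job in after about 21 s of robot time: the blank is caught between both cups with the tailstock fully closed, and the flat-headed key is fully home and held turned clockwise with the cylinder at its stop; no verdict was returned.

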